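# Proof-pull a bonded rack stop with a spring pull gauge

### The arm

A 6-joint arm with a two-finger parallel gripper is mounted at the origin on the work surface. World frame = base frame: x ahead of the robot, y to its left, z up, the work surface at z = 0. Lengths are in m, angles in degrees, forces in N, time in s.
With the tool pointing down it reaches from about 0.4 to 0.825 m from the base axis. Payload 7 kg.
Tool frame: the origin (TCP) lies on the centre line of the jaws, within the pads' length; the fingertips stand r.tip_reach ahead of it and the grasp point (between the pads) is the TCP (r.tip_reach is the distance from the TCP to the fingertips, in m); z points along the fingers, y is the line along which they close (so a half turn about z gives the same grasp; the last joint's range is limited). The gripper opens to 88 mm and grips with 3 to 60 N. Pads are 19 mm wide; open, the fingers measure 130 mm over their backs; the gripper's body (78 mm by 193 mm) begins 47 mm behind the grasp point.
Start: joints at [-47.607, 20.546, 0.682, 0, -70.136, -16.507], TCP at [0.295, -0.607, 0.246] pointing down, gripper open.
Joint ranges: [-176.03, 176.03], [-82.01, 121.73], [-58.28, 71.71], [-173.87, 95.51], [-174.79, -0.11], [-173.66, 173.66]. Speed limits (degrees/s): [136.94, 136.94, 172.46, 180, 180, 180].

### API

Orientations are given as [roll, pitch, yaw] about the fixed x, y, z axes, in that order (R = Rz(yaw) Ry(pitch) Rx(roll)).
In Python, from plant import sensors, cams, r gives the robot as it stands.
- The arm moves only by the tool drive_tool, never from a script. Its argument "rows" is a list of rows, each an object of numbers: "fingers": the gripper's target within -1 to 1 (fully open at 1, half-way at 0, shut at -1); "x", "y", "z": the shift along the tool's x, y, z in m; "spin": the turn about the tool's z in rad. A call has 1 to 10 rows; each row is the pose to reach, as a shift and turn from the pose commanded when the call began, along the tool's axes at that moment; what a row does not reach only later rows make up. A row lasts 1/8 s, in which the tool goes at most 62.5 mm and 10.7 degrees, less where a joint would pass 70% of its speed; a pose out of reach is approached as far as the arm can. A call with a gripper value outside its range is refused whole. The fingers move at their own pace and stop on an object; "newtons" is the grip in N (left out, the last holds). Time passes only in rows, so rows that repeat a pose let the fingers close. It gives the time, the measured TCP pose, the force, the opening and the grip force at its end, in the units of the state.
- sensors.get_state(): the state, without advancing time (a new reading comes with each control period).
- cams.capture(name): name is "side" or "top" or "wrist"; returns a dict with "pixels" (420x560x3 uint8, red, green, blue), "intrinsics" (3x3 intrinsics, pixels), "eye" and "orientation" of the camera in the world; the wrist camera has in their place "T_tool_cam" (4x4, takes a point from camera to tool coordinates, whose origin is the TCP and whose axes are the flange's). Camera axes: x right, y up, looking along -z (the intrinsics and any distortion apply to the point x, -y, -z); pixel columns grow to the right and rows downward; lengths in m; the calibration is good to about 2 mm. The wrist camera is an equidistant fisheye: a pixel r from the principal point sees the ray r / f radians off the axis. A picture is of the moment at which its call begins: read the wrist's pose just before it. There is no depth.
- r.close_job(): hands the job in; it is judged then, once.
The state is a dict: "time_s": time; "joints": joint angles; "qd": joint speeds; "joint_torque": joint torques, N m; "tcp_pos": TCP position; "eef_rot": TCP orientation; "contact_force": force on the tool from outside, world axes, zero at the start; "moment": the same for the moment, N m; "gripper_width": finger opening in m; "gripper_force": force on a finger pad.
Only numpy, scipy, OpenCV 4.12 (cv2) and the standard library are available. Lean on these libraries where they do the work, as an engineer would, in place of code of your own. Each camera call takes 0.05 s, during which the arm holds its last target. There are 200 camera calls.

### The job

Proof-pull the newly bonded rack stop: carry the pull gauge over, lay it gently and flat, not dropped, on the counter with its neck in the fork and its T-head behind the two prongs, and let go of it. Then take it again by its D-handle and pull gently, straight away from the stop, until the wide dark ring on the draw bar stands at the housing's mouth (15 N); hold it there for about two seconds, never drawing out as far as the thin overload ring, and ease the handle all the way home without letting it snap back. Leave the gauge lying hooked in the stop, and everything else where it stands.

Things in the scene. Friction and masses are not known exactly. Their poses are not given: they have to be found in the camera images.
- gauge: Spring pull gauge, 185 mm long, 0.32 kg (+-20%), lying flat. Origin: centre of the housing's underside. x points from the D-handle to the T-head, z up. Along x: grey housing -35 to +35 mm (36 wide, 30 high); steel neck to +63 (12 wide, z 11 to 21); T-head, a cross bar +63 to +75 (60 wide along y, z 8 to 24). Behind the housing a 12 mm round draw bar carries the D-handle.
- gauge_grip (a point): Centre of the gauge's housing, 15 mm above its underside; the gauge balances near here. Same axes as the gauge.
- gauge_head (a point): Centre of the gauge's T-head: 69 mm ahead of the gauge's origin, 16 mm above its underside.
- handle (a point): Centre of the D-handle's black rubber cross bar: 12 mm thick along the gauge's x, 70 wide along y, z 5 to 25 mm. Draw bar home: 104 mm behind the gauge's origin. Towards the housing an open window for a finger, 38 mm along x, 54 across, ends at the handle's yoke (8 mm thick, then 17 mm to the housing). Moves with the draw bar.
- drawbar (a joint): How far the D-handle is drawn out, m: 0 home, 0.055 end stop. A spring pulls it home: 3 N at 0, plus 0.4 N per mm, so 15 N at 0.030 (0.3 N rub, 20 N per m/s damping). The wide dark ring (8 mm) on the draw bar stands at the housing's mouth from 0.026 to 0.034: the 15 N mark. The thin overload ring begins to show at 0.041.
- rack_stop: Forked steel bracket bonded to the counter. Origin: on the counter midway between its two prongs (x -5 to +5 mm, 16 wide, 46 high, 24 mm slot between: y -12 to +12). x points to the back, over its flat foot plate (4 mm thick, x -5 to +75, 110 wide). Gauge hooked: x axes agree, neck in the slot, T-head centre at x +11 mm (drawn tight) to +29. Pull along -x.
- cassette: Bystander: closed steel instrument cassette, 180 x 140 x 32 mm; origin at its underside's centre. Leave it alone.
- pouch_box: Bystander: white box of pouches, 110 x 80 x 70 mm; origin at its underside's centre. Leave it alone.
- bowl: Bystander: steel bowl, 100 mm across, 50 mm high; origin at its underside's centre. Leave it alone.
- cup: Bystander: white plastic cup, 72 mm across, 85 mm high; origin at its underside's centre. Leave it alone.
- bottle: Bystander: white bottle, 64 mm across, 180 mm high; origin at its underside's centre. Leave it alone.
- tray: Bystander: open steel tray, 170 x 110 x 25 mm; origin at its underside's centre. Leave it alone.
- brush: Bystander: cleaning brush lying down, 170 mm long; origin at its underside's centre. Leave it alone.
There are look-alikes about, which are no part of the job. What is shaped like the rack_stop but green is not meant.

How it is judged:
By the outcome, as a careful person would: the job done as asked, in the order asked, and still so for the second after the job is handed in, with the robot touching nothing.
It also fails if it takes over 64 s, if anything falls off the work surface, if the arm or the gripper's body presses on something with over 40 N, if the wrist force passes 120 N, or if a joint passes its speed limit or range.

## Working session

There is one attempt and no reset: what is moved stays moved. The work goes in short steps, Python scripts to look and compute and a tool call to move; the robot and the scene stay as the last step left them, time stands still between calls to the robot, and variables do not carry over. Pictures are saved under pics/ and viewed, at most 10 in all, crops included, and the job is handed in when it is done.

Besides the shell and the picture viewer there is one more tool, called after "Call:" as name(argument=value, ...) on one line, values as JSON. drive_tool: Moves the arm, as the interface text tells. Its arguments: {"type":"object","properties":{"rows":{"type":"array"},"newtons":{"type":"number"}},"required":["rows"]}

```bash
mkdir -p pics; ls
cat > h.py <<'E'
import numpy as np, cv2
from plant import sensors, cams, r
from scipy.spatial.transform import Rotation as R
def snap(n,f):
    s=sensors.get_state(); c=cams.capture(n); cv2.imwrite(f,c["pixels"][:,:,::-1]); return s,c
E
python3 - <<'E'
from h import *
import pickle
d={}
for n in("top","side","wrist"):
    s,c=snap(n,f"pics/{n}0.png"); d[n]=(s,c)
    for k,v in c.items():
        if k!="pixels": print(n,k,np.array(v).round(4).tolist() if not isinstance(v,str) else v)
pickle.dump(d,open("d0.pkl","wb"))
print(s,r.tip_reach)
cv2.imwrite("pics/a.png",np.hstack([cv2.resize(d[n][1]["pixels"][:,:,::-1],(400,300)) for n in("side","wrist")]))
E
```

```text
pics
top intrinsics [[494.9868, 0.0, 282.448], [0.0, 494.9868, 209.2668], [0.0, 0.0, 1.0]]
top eye [0.1973, 0.0159, 1.8253]
top orientation [11.2275, 0.0218, -89.5575]
side intrinsics [[431.9489, 0.0, 278.3216], [0.0, 431.9489, 207.0136], [0.0, 0.0, 1.0]]
side eye [0.3349, 0.8664, 0.9397]
side orientation [45.6076, 0.9317, -164.7954]
wrist intrinsics [[325.1923, 0.0, 274.7694], [0.0, 325.1923, 205.8051], [0.0, 0.0, 1.0]]
wrist T_tool_cam [[-0.0004, 0.9603, 0.279, 0.0761], [1.0, 0.0004, 0.0002, 0.0005], [0.0001, 0.279, -0.9603, -0.1388], [0.0, 0.0, 0.0, 1.0]]
{'time_s': 0.1, 'joints': array([-4.76078225e+01,  2.05866654e+01,  6.40800986e-01, -1.62055763e-02,
       -7.01344070e+01, -1.65078882e+01]), 'qd': array([-0.04040778, -0.1436872 ,  0.24770072,  0.00361329,  0.0671838 ,
        0.0285217 ]), 'joint_torque': array([-4.90133272e-03, -5.84163022e+01,  2.93750149e+01,  7.01568961e+00,
        1.01316691e-02, -5.97570829e-05]), 'tcp_pos': array([ 0.29449509, -0.6069447 ,  0.24474218]), 'eef_rot': array([ 1.79918708e+02, -8.20352102e-03, -1.54121222e+02]), 'contact_force': array([ 1.03372996,  0.23477648, -0.21829503]), 'moment': array([ 0.02352557,  0.0315251 , -0.03468185]), 'gripper_force': 0.0, 'gripper_width': 0.08769486065823737} 0.019
```

View pics/top0.png

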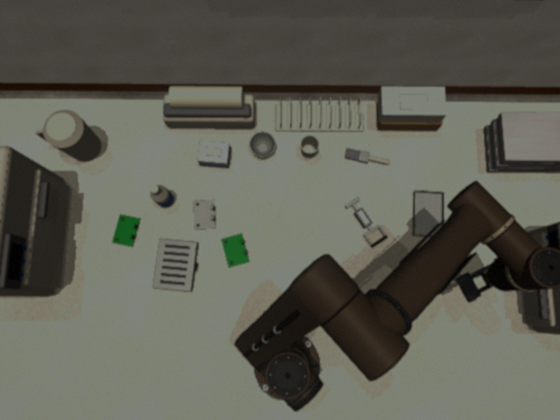

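View pics/side0.png

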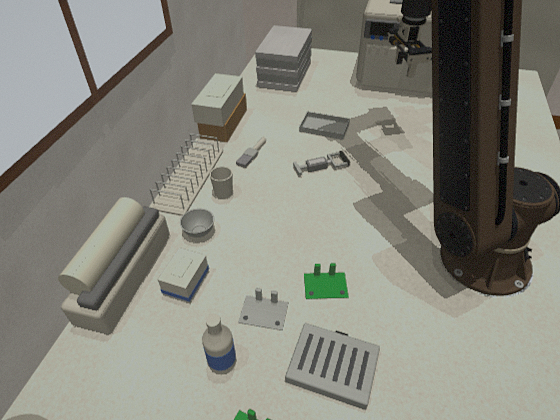

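The grey bracket (top 204,214; side 263,310) is the rack stop. The green ones (top 126,230 and 235,250) are look-alikes. The gauge lies at top (351–385, 200–245). I'll confirm both in an enlarged crop.

Run:
```python
from h import *
t=cv2.imread("pics/top0.png"); s=cv2.imread("pics/side0.png")
z=lambda im,x,y,w,h:cv2.convertScaleAbs(cv2.resize(im[y:y+h,x:x+w],(400,300),interpolation=cv2.INTER_CUBIC),alpha=1.3)
cv2.imwrite("pics/c.png",np.vstack([np.hstack([z(t,335,190,64,48+12-0) if 0 else z(t,335,190,80,60),z(t,170,190,80,60)]),np.hstack([z(s,285,130,80,60),z(s,225,275,80,60)])]))
```

```text
(no output)
```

View pics/c.png

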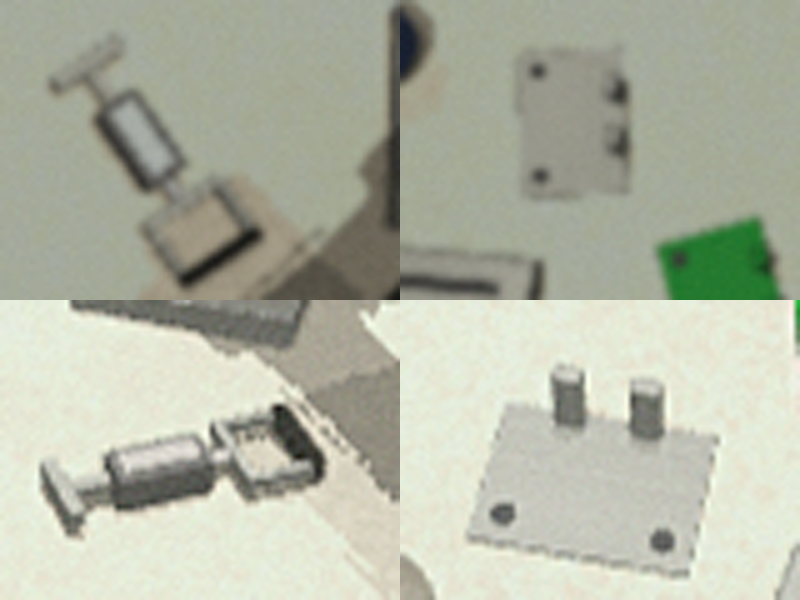

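The crops confirm both. The gauge's T-head is at top (352,203), housing (363,217), black handle bar (379,240). The grey stop has its prongs on the image-right edge, at about x 215, y 207 and 217. The open side therefore faces world -y.

```bash
cat >> h.py <<'E'
def bp(c,uv,z):
    K=np.array(c["intrinsics"]); Rm=R.from_euler("xyz",c["orientation"],degrees=True).as_matrix()
    out=[]
    for (u,v),zz in zip(uv,np.broadcast_to(z,len(uv))):
        d=Rm@np.array([(u-K[0,2])/K[0,0],-(v-K[1,2])/K[1,1],-1]); e=np.array(c["eye"])
        out.append((e+d*(zz-e[2])/d[2])[:2])
    return np.array(out)
def bpw(s,c,uv,z):
    K=np.array(c["intrinsics"]);T=np.array(c["T_tool_cam"]); Rt=R.from_euler("xyz",s["eef_rot"],degrees=True).as_matrix()
    out=[]
    for (u,v),zz in zip(uv,np.broadcast_to(z,len(uv))):
        a=np.array([u-K[0,2],v-K[1,2]]);rr=np.hypot(*a);th=rr/K[0,0];a=a/max(rr,1e-9)*np.sin(th)
        d=Rt@T[:3,:3]@np.array([a[0],-a[1],-np.cos(th)]); e=s["tcp_pos"]+Rt@T[:3,3]
        out.append((e+d*(zz-e[2])/d[2])[:2])
    return np.array(out)
E
python3 - <<'E'
from h import *
import pickle
d=pickle.load(open("d0.pkl","rb")); T=d["top"][1]; S=d["side"][1]
g=bp(T,[(352.4,203),(363.4,217.4),(379.4,240.4)],[.024,.03,.025]); print(g, np.linalg.norm(np.diff(g,axis=0),axis=1))
gs=bp(S,[(297.6,168.4),(345,158.4)],[.016,.02]);print("side",gs)
f=bp(T,[(193.6,199.4),(214.4,199),(215.6,228.4),(194.4,229.4)],.004);print(f,np.linalg.norm(np.roll(f,-1,0)-f,axis=1))
f=bp(S,[(283,330.2),(288.6,302.6),(245.4,296),(238.6,323.4)],.004);print(f,np.linalg.norm(np.roll(f,-1,0)-f,axis=1))
v=g[0]-g[2];print("gauge yaw",np.degrees(np.arctan2(v[1],v[0])),np.degrees(np.arctan2(*(gs[0]-gs[1])[::-1])))
print("green",bp(T,[(243,240)],.046), "bottle",bp(T,[(160,190)],.17))
E
```

```text
[[ 0.58065668 -0.24059284]
 [ 0.52543624 -0.27920239]
 [ 0.44118758 -0.33654823]] [0.06737948 0.1019136 ]
side [[ 0.58270259 -0.23517586]
 [ 0.43672364 -0.32225258]]
[[0.59420334 0.35435725]
 [0.5963438  0.27606496]
 [0.48435155 0.26773256]
 [0.47998259 0.34650334]] [0.07832154 0.1123018  0.07889185 0.11449045]
[[0.47865237 0.35269566]
 [0.48462874 0.27452161]
 [0.59656693 0.2832987 ]
 [0.58780263 0.36234834]] [0.07840216 0.11228178 0.07953401 0.10957624]
gauge yaw 34.52815268500545 30.81615521772047
green [[0.43601386 0.16128135]] bottle [[0.59020377 0.44038944]]
```

Call:
drive_tool(rows=[{"x": -0.03, "y": 0.017, "fingers": 1}, {"x": -0.08, "y": 0.045, "spin": -0.03}, {"x": -0.13, "y": 0.073, "spin": -0.06}, {"x": -0.18, "y": 0.101, "spin": -0.09}, {"x": -0.23, "y": 0.129, "spin": -0.12}, {"x": -0.28, "y": 0.157, "spin": -0.14}, {"x": -0.325, "y": 0.182, "spin": -0.14}, {"x": -0.351, "y": 0.196, "z": 0.02, "spin": -0.14}, {"x": -0.351, "y": 0.196, "z": 0.04, "spin": -0.14}, {"x": -0.351, "y": 0.196, "z": 0.04, "spin": -0.14}])

```text
invalid input
```

Run:
```python
from h import *
import pickle
s,c=snap("wrist","pics/w1.png"); pickle.dump((s,c),open("w1.pkl","wb")); print(s["tcp_pos"],s["eef_rot"],s["contact_force"])
```

```text
[ 0.29454021 -0.60696641  0.24483177] [ 1.79928434e+02 -6.51506510e-03 -1.54118387e+02] [ 0.4484485  -0.07753703 -1.29825043]
```

View pics/w1.png

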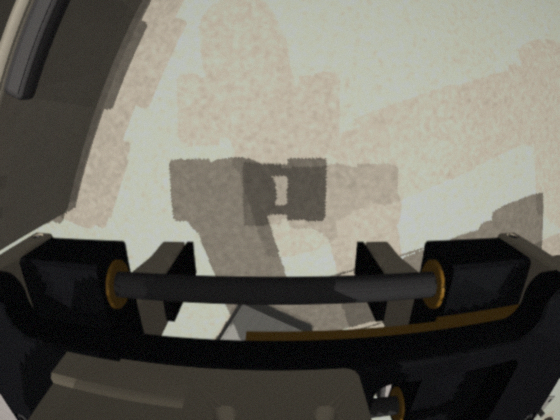

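The call was refused, perhaps because every row needs all its keys. The wrist camera looks toward tool +x, so I'll stop 80 mm short to keep the gauge in view.

Call:
drive_tool(rows=[{"x": -0.03, "y": 0.014, "z": 0, "spin": 0, "fingers": 1}, {"x": -0.08, "y": 0.037, "z": 0, "spin": -0.03, "fingers": 1}, {"x": -0.13, "y": 0.06, "z": 0, "spin": -0.06, "fingers": 1}, {"x": -0.185, "y": 0.085, "z": 0, "spin": -0.09, "fingers": 1}, {"x": -0.24, "y": 0.11, "z": 0, "spin": -0.12, "fingers": 1}, {"x": -0.295, "y": 0.135, "z": 0, "spin": -0.14, "fingers": 1}, {"x": -0.35, "y": 0.16, "z": 0, "spin": -0.14, "fingers": 1}, {"x": -0.4, "y": 0.182, "z": 0, "spin": -0.14, "fingers": 1}, {"x": -0.43, "y": 0.196, "z": 0, "spin": -0.14, "fingers": 1}, {"x": -0.43, "y": 0.196, "z": 0, "spin": -0.14, "fingers": 1}], newtons=25)

```text
time_s: 1.45
tcp_pos: [0.5972, -0.2411, 0.2449]
eef_rot: [180.0, -0.0, -145.9]
contact_force: [-0.6, -0.2, 0.3]
gripper_width: 0.0875
gripper_force: 0.0
```

Run:
```python
from h import *
import pickle
s,c=snap("wrist","pics/w2.png"); pickle.dump((s,c),open("w2.pkl","wb")); print(s["time_s"],s["tcp_pos"],s["eef_rot"],s["contact_force"])
```

```text
1.45 [ 0.59717744 -0.24113359  0.24491647] [ 1.79965259e+02 -2.52264005e-02 -1.45920669e+02] [-0.55561688 -0.21245951  0.31048005]
```

View pics/w2.png

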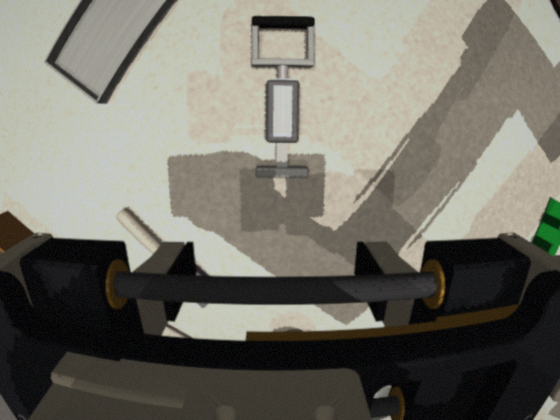

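The wrist picture shows the T-head at (282,171), the housing top centred at (282.5,110) and the handle bar at (283,21). It is nearly aligned with the tool.

Run:
```python
from h import *
import pickle
s,c=pickle.load(open("w2.pkl","rb"))
g=bpw(s,c,[(282,170),(282.5,110),(283,21)],[.024,.03,.025]);print(g,np.linalg.norm(np.diff(g,axis=0),axis=1))
v=g[0]-g[2];y=np.degrees(np.arctan2(v[1],v[0]));print("yaw",y)
u=v/np.linalg.norm(v); o=np.mean([g[0]-.069*u,g[1],g[2]+.104*u],axis=0);print("origin",o)
Rt=R.from_euler("xyz",s["eef_rot"],degrees=True).as_matrix();print("shift tool",Rt.T@(np.array([*o,.019])-s["tcp_pos"]),"spin",-np.radians(y-180-s["eef_rot"][2]))
```

```text
[[ 0.58118217 -0.24136798]
 [ 0.52562188 -0.27870063]
 [ 0.44142474 -0.33479393]] [0.06693783 0.10117123]
yaw 33.76219200319709
origin [ 0.52577536 -0.27847046]
shift tool [0.07996154 0.00894772 0.22595717] spin 0.005535119141162811
```

Call:
drive_tool(rows=[{"x": 0.03, "y": 0.004, "z": 0.03, "spin": 0, "fingers": 1}, {"x": 0.07, "y": 0.009, "z": 0.06, "spin": 0, "fingers": 1}, {"x": 0.08, "y": 0.009, "z": 0.11, "spin": 0, "fingers": 1}, {"x": 0.08, "y": 0.009, "z": 0.16, "spin": 0.005, "fingers": 1}, {"x": 0.08, "y": 0.009, "z": 0.195, "spin": 0.005, "fingers": 1}, {"x": 0.08, "y": 0.009, "z": 0.215, "spin": 0.005, "fingers": 1}, {"x": 0.08, "y": 0.009, "z": 0.222, "spin": 0.005, "fingers": 1}, {"x": 0.08, "y": 0.009, "z": 0.222, "spin": 0.005, "fingers": 0}, {"x": 0.08, "y": 0.009, "z": 0.222, "spin": 0.005, "fingers": -1}, {"x": 0.08, "y": 0.009, "z": 0.222, "spin": 0.005, "fingers": -1}], newtons=25)

```text
time_s: 2.75
tcp_pos: [0.5251, -0.2805, 0.0246]
eef_rot: [-179.9, 0.1, -146.4]
contact_force: [0.4, -0.1, 0.4]
gripper_width: 0.0632
gripper_force: 0.0
```

Call:
drive_tool(rows=[{"x": 0, "y": 0, "z": 0, "spin": 0, "fingers": -1}, {"x": 0, "y": 0, "z": 0, "spin": 0, "fingers": -1}, {"x": 0, "y": 0, "z": 0, "spin": 0, "fingers": -1}, {"x": 0, "y": 0, "z": 0, "spin": 0, "fingers": -1}], newtons=25)

```text
time_s: 3.25
tcp_pos: [0.5246, -0.2803, 0.0237]
eef_rot: [-180.0, 0.0, -146.4]
contact_force: [0.8, 0.4, 1.4]
gripper_width: 0.0357
gripper_force: 25.0
```

Gripped at 35.7 mm. Next I'll lift and carry it to a viewpoint beside the stop.

Call:
drive_tool(rows=[{"x": 0, "y": 0, "z": -0.01, "spin": 0, "fingers": -1}, {"x": 0, "y": 0, "z": -0.03, "spin": 0, "fingers": -1}, {"x": 0, "y": 0, "z": -0.06, "spin": 0, "fingers": -1}, {"x": 0, "y": 0, "z": -0.1, "spin": 0, "fingers": -1}, {"x": 0, "y": 0, "z": -0.14, "spin": 0, "fingers": -1}, {"x": -0.01, "y": 0.019, "z": -0.18, "spin": 0, "fingers": -1}, {"x": -0.025, "y": 0.048, "z": -0.21, "spin": 0, "fingers": -1}, {"x": -0.045, "y": 0.087, "z": -0.22, "spin": 0, "fingers": -1}, {"x": -0.067, "y": 0.13, "z": -0.22, "spin": 0, "fingers": -1}, {"x": -0.09, "y": 0.175, "z": -0.22, "spin": 0, "fingers": -1}], newtons=25)

```text
time_s: 4.5
tcp_pos: [0.5017, -0.0835, 0.2439]
eef_rot: [180.0, 0.0, -146.4]
contact_force: [-0.2, 0.7, -2.9]
gripper_width: 0.0361
gripper_force: 25.0
```

Call:
drive_tool(rows=[{"x": -0.023, "y": 0.045, "z": 0, "spin": -0.06, "fingers": -1}, {"x": -0.046, "y": 0.09, "z": 0, "spin": -0.18, "fingers": -1}, {"x": -0.07, "y": 0.135, "z": 0, "spin": -0.3, "fingers": -1}, {"x": -0.094, "y": 0.18, "z": 0, "spin": -0.44, "fingers": -1}, {"x": -0.118, "y": 0.225, "z": 0, "spin": -0.58, "fingers": -1}, {"x": -0.142, "y": 0.27, "z": 0, "spin": -0.72, "fingers": -1}, {"x": -0.166, "y": 0.315, "z": 0, "spin": -0.85, "fingers": -1}, {"x": -0.188, "y": 0.36, "z": 0, "spin": -0.96, "fingers": -1}, {"x": -0.206, "y": 0.395, "z": 0, "spin": -1.03, "fingers": -1}, {"x": -0.213, "y": 0.409, "z": 0, "spin": -1.054, "fingers": -1}])

```text
time_s: 5.75
tcp_pos: [0.4526, 0.3753, 0.2432]
eef_rot: [179.9, -0.0, -85.8]
contact_force: [0.5, -0.4, -3.3]
gripper_width: 0.0362
gripper_force: 25.0
```

Call:
drive_tool(rows=[{"x": 0, "y": 0, "z": 0, "spin": 0, "fingers": -1}, {"x": 0, "y": 0, "z": 0, "spin": 0, "fingers": -1}])

```text
time_s: 6.0
tcp_pos: [0.4534, 0.3727, 0.2435]
eef_rot: [180.0, -0.0, -86.1]
contact_force: [-0.2, 0.5, -3.5]
gripper_width: 0.0359
gripper_force: 25.0
```

Run:
```python
from h import *
import pickle
s,c=snap("wrist","pics/w3.png"); pickle.dump((s,c),open("w3.pkl","wb")); print(s["time_s"],s["tcp_pos"],s["eef_rot"],s["contact_force"],s["joints"])
```

```text
6.0 [0.45335905 0.37268702 0.24353032] [ 1.79968333e+02 -3.00476984e-02 -8.60528735e+01] [-0.18486268  0.46341301 -3.50747082] [ 5.84921366e+01  1.24130697e+01 -1.09357118e+01 -9.10870364e-03
 -6.66940636e+01 -5.45414114e+01]
```

View pics/w3.png

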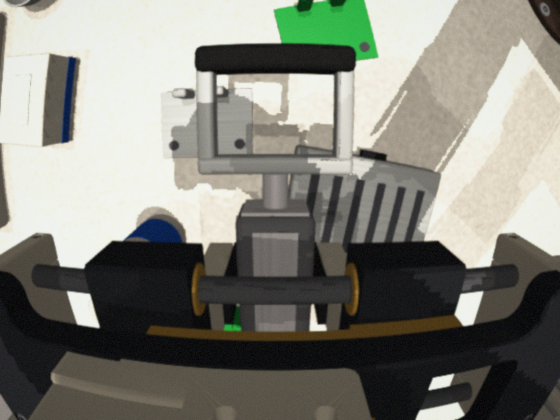

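The wrist picture shows the stop's foot plate with corners at about (162,92), (252,88), (250,155) and (162,158). Prong tops are near (183,92) and (221,90), and the bolts at (174,145) and (239,144). The gauge is held level.

Run:
```python
from h import *
import pickle
s,c=pickle.load(open("w3.pkl","rb"))
f=bpw(s,c,[(162,92),(252.5,88),(251,155),(162,158)],.004);print(f,np.linalg.norm(np.roll(f,-1,0)-f,axis=1))
p=bpw(s,c,[(183,92.5),(221,90)],.046);print("prongs",p,p.mean(0),np.linalg.norm(p[1]-p[0]))
b=bpw(s,c,[(174,145),(239,144)],.004);print("bolts",b,b.mean(0))
for q in(f[0]-f[1],f[3]-f[2],b[0]-b[1],p[0]-p[1]): print(np.degrees(np.arctan2(q[1],q[0])))
im=cv2.imread("pics/w3.png")[70:170,150:270];cv2.imwrite("pics/w3c.png",cv2.resize(im,(720,600),interpolation=cv2.INTER_CUBIC))
```

```text
[[0.59340262 0.27578196]
 [0.48506058 0.26891695]
 [0.48203548 0.34727245]
 [0.59117911 0.35604022]] [0.10855933 0.07841387 0.10949523 0.08028906]
prongs [[0.5547556  0.27883131]
 [0.51430602 0.27552143]] [0.53453081 0.27717637] 0.040584766413923896
bolts [[0.57580169 0.33963709]
 [0.49679644 0.33511519]] [0.53629907 0.33737614]
3.6256556564556774
4.592846623551583
3.2757745560583857
4.67794038892172
```

View pics/w3c.png

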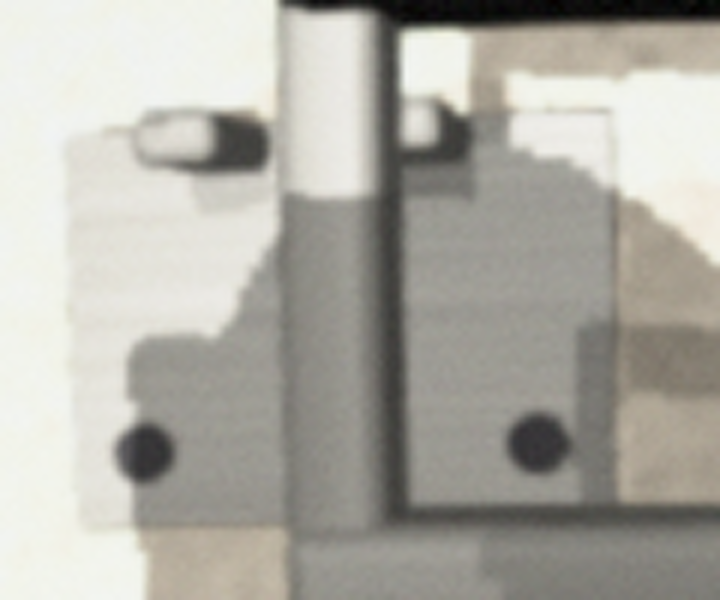

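The crop refines it: plate corners at (161.3,92.8), (252.3,88.3), (252.3,153.8) and (163.7,157.8). The prongs' right top edges are at u 185.3 and 223.3, and their right base edges at u 194.7 and 228.

Run:
```python
from h import *
import pickle
s,c=pickle.load(open("w3.pkl","rb"))
f=bpw(s,c,[(161.3,92.8),(252.3,88.3),(252.3,153.8),(163.7,157.8)],.004);print(f)
t=bpw(s,c,[(185.3,92.5),(223.3,90)],.046);b=bpw(s,c,[(194.7,95),(228,93)],.004)
for e in(t,b): print(e,np.linalg.norm(e[1]-e[0]),"slot mid",e.mean(0)+.008*np.array([.998,.07]))
x=(f[2]+f[3]-f[0]-f[1])/2;w=(f[0]+f[3]-f[1]-f[2])/2;yaw=np.degrees(np.arctan2(x[1],x[0])),np.degrees(np.arctan2(w[1],w[0]))+90;print(yaw)
ux=np.array([-.07,.998]);o=f.mean(0)-.035*ux;print("origin by plate",o)
```

```text
[[0.59425498 0.27674493]
 [0.48526663 0.26927994]
 [0.4805924  0.34576155]
 [0.5889449  0.35571497]]
[[0.55223155 0.27881898]
 [0.51191042 0.27544872]] 0.040461730651904664 slot mid [0.54005498 0.27769385]
[[0.55237586 0.27932814]
 [0.5129726  0.27600878]] 0.0395428219232601 slot mid [0.54065823 0.27822846]
(np.float64(93.67493228642456), np.float64(94.58207899696527))
origin by plate [0.53971473 0.27694535]
```

Call:
drive_tool(rows=[{"x": 0.02, "y": -0.01, "z": 0, "spin": -0.005, "fingers": -1}, {"x": 0.06, "y": -0.032, "z": 0, "spin": -0.005, "fingers": -1}, {"x": 0.1, "y": -0.054, "z": 0.01, "spin": -0.005, "fingers": -1}, {"x": 0.135, "y": -0.072, "z": 0.03, "spin": -0.005, "fingers": -1}, {"x": 0.152, "y": -0.08, "z": 0.06, "spin": -0.005, "fingers": -1}, {"x": 0.152, "y": -0.08, "z": 0.1, "spin": -0.005, "fingers": -1}, {"x": 0.152, "y": -0.08, "z": 0.13, "spin": -0.005, "fingers": -1}, {"x": 0.152, "y": -0.08, "z": 0.145, "spin": -0.005, "fingers": -1}, {"x": 0.152, "y": -0.08, "z": 0.15, "spin": -0.005, "fingers": -1}, {"x": 0.152, "y": -0.08, "z": 0.15, "spin": -0.005, "fingers": -1}])

```text
time_s: 7.3
tcp_pos: [0.5444, 0.2279, 0.0944]
eef_rot: [-179.9, 0.0, -85.7]
contact_force: [0.5, 0.5, -3.7]
gripper_width: 0.0358
gripper_force: 25.0
```

Run:
```python
from h import *
s,c=snap("side","pics/s4.png");print(s["tcp_pos"],s["eef_rot"])
_,t=snap("top","pics/t4.png")
z=lambda im,x,y,w,h:cv2.resize(im[y:y+h,x:x+w,::-1],(400,400),interpolation=cv2.INTER_CUBIC)
cv2.imwrite("pics/c4.png",np.hstack([z(c["pixels"],200,210,130,130),z(t["pixels"],180,170,90,90)]))
```

```text
[0.54438359 0.22790151 0.09436237] [-1.79944439e+02  2.46858856e-02 -8.56983630e+01]
```

View pics/c4.png

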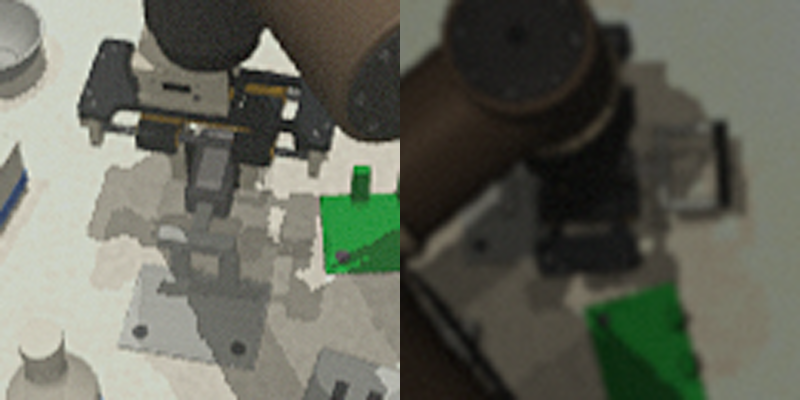

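The side crop shows the T-head centred over the fork, just behind the prongs. I'll lower slowly.

Call:
drive_tool(rows=[{"x": 0.001, "y": 0, "z": 0.01, "spin": 0, "fingers": -1}, {"x": 0.001, "y": 0, "z": 0.022, "spin": 0, "fingers": -1}, {"x": 0.001, "y": 0, "z": 0.034, "spin": 0, "fingers": -1}, {"x": 0.001, "y": 0, "z": 0.044, "spin": 0, "fingers": -1}, {"x": 0.001, "y": 0, "z": 0.052, "spin": 0, "fingers": -1}, {"x": 0.001, "y": 0, "z": 0.058, "spin": 0, "fingers": -1}, {"x": 0.001, "y": 0, "z": 0.062, "spin": 0, "fingers": -1}, {"x": 0.001, "y": 0, "z": 0.065, "spin": 0, "fingers": -1}, {"x": 0.001, "y": 0, "z": 0.067, "spin": 0, "fingers": -1}, {"x": 0.001, "y": 0, "z": 0.067, "spin": 0, "fingers": -1}])

```text
time_s: 8.65
tcp_pos: [0.544, 0.2267, 0.0266]
eef_rot: [-180.0, 0.0, -85.7]
contact_force: [-0.7, 0.9, -2.4]
gripper_width: 0.0361
gripper_force: 25.0
```

Call:
drive_tool(rows=[{"x": 0, "y": 0, "z": 0.001, "spin": 0, "fingers": -1}, {"x": 0, "y": 0, "z": 0.002, "spin": 0, "fingers": -1}, {"x": 0, "y": 0, "z": 0.0025, "spin": 0, "fingers": -1}, {"x": 0, "y": 0, "z": 0.003, "spin": 0, "fingers": -1}, {"x": 0, "y": 0, "z": 0.003, "spin": 0, "fingers": -1}, {"x": 0, "y": 0, "z": 0.003, "spin": 0, "fingers": -1}])

```text
time_s: 9.4
tcp_pos: [0.544, 0.2267, 0.0237]
eef_rot: [-180.0, 0.0, -85.7]
contact_force: [-1.4, -0.3, -0.8]
gripper_width: 0.0356
gripper_force: 25.0
```

Call:
drive_tool(rows=[{"x": 0, "y": 0, "z": 0.0005, "spin": 0, "fingers": -1}, {"x": 0, "y": 0, "z": 0.0005, "spin": 0, "fingers": -1}, {"x": 0, "y": 0, "z": 0.0005, "spin": 0, "fingers": 0.3}, {"x": 0, "y": 0, "z": 0.0005, "spin": 0, "fingers": 0.3}, {"x": 0, "y": 0, "z": 0.0005, "spin": 0, "fingers": 0.3}, {"x": 0, "y": 0, "z": 0.0005, "spin": 0, "fingers": 0.3}, {"x": 0, "y": 0, "z": -0.01, "spin": 0, "fingers": 0.3}, {"x": 0, "y": 0, "z": -0.03, "spin": 0, "fingers": 0.3}, {"x": 0, "y": 0, "z": -0.07, "spin": 0, "fingers": 0.3}, {"x": 0, "y": 0, "z": -0.11, "spin": 0, "fingers": 0.3}])

```text
time_s: 10.65
tcp_pos: [0.544, 0.2266, 0.1353]
eef_rot: [-180.0, -0.0, -85.7]
contact_force: [1.7, -0.2, 0.3]
gripper_width: 0.0572
gripper_force: 0.0
```

Call:
drive_tool(rows=[{"x": 0, "y": 0, "z": -0.03, "spin": -0.08, "fingers": 0.3}, {"x": 0.005, "y": 0.01, "z": -0.06, "spin": -0.25, "fingers": 0.3}, {"x": 0.015, "y": 0.028, "z": -0.09, "spin": -0.43, "fingers": 0.3}, {"x": 0.025, "y": 0.047, "z": -0.11, "spin": -0.61, "fingers": 0.1}, {"x": 0.035, "y": 0.065, "z": -0.11, "spin": -0.79, "fingers": -0.1}, {"x": 0.042, "y": 0.078, "z": -0.11, "spin": -0.97, "fingers": -0.2}, {"x": 0.048, "y": 0.09, "z": -0.11, "spin": -1.15, "fingers": -0.25}, {"x": 0.05, "y": 0.093, "z": -0.11, "spin": -1.33, "fingers": -0.25}, {"x": 0.05, "y": 0.093, "z": -0.11, "spin": -1.5, "fingers": -0.25}, {"x": 0.05, "y": 0.093, "z": -0.11, "spin": -1.571, "fingers": -0.25}])

```text
time_s: 11.9
tcp_pos: [0.4549, 0.1697, 0.2445]
eef_rot: [-180.0, -0.1, 4.5]
contact_force: [-0.1, -0.3, 0.3]
gripper_width: 0.0329
gripper_force: 0.0
```

Call:
drive_tool(rows=[{"x": 0, "y": 0, "z": 0, "spin": 0, "fingers": -0.25}])

```text
time_s: 12.02
tcp_pos: [0.455, 0.1698, 0.2443]
eef_rot: [-180.0, -0.0, 4.3]
contact_force: [0.5, 0.2, 0.1]
gripper_width: 0.0327
gripper_force: 0.0
```

Run:
```python
from h import *
import pickle
s,c=snap("wrist","pics/w5.png"); pickle.dump((s,c),open("w5.pkl","wb")); print(s["time_s"],s["tcp_pos"],s["eef_rot"],s["gripper_width"],s["joints"])
```

```text
12.025 [0.45496218 0.16978928 0.24427694] [-1.79966951e+02 -4.29479932e-02  4.27187578e+00] 0.03274897423342077 [ 4.37305429e+01  2.46753804e+00 -2.26149268e+01  1.96354507e-03
 -6.48633722e+01  5.05405121e+01]
```

View pics/w5.png

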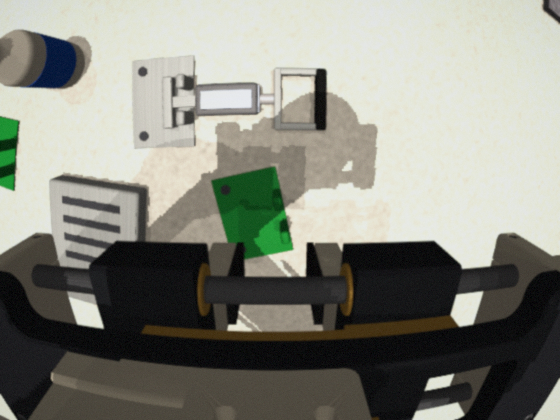

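The gauge lies hooked: T-head at (172,100) behind the prongs, neck in the slot, handle bar at (321,98).

Run:
```python
from h import *
import pickle
s,c=pickle.load(open("w5.pkl","rb"))
im=c["pixels"].astype(int).sum(2)[66:132,300:340]; m=np.argwhere(im<130); print(m.min(0)+[66,300],m.max(0)+[66,300],m.mean(0)+[66,300])
g=bpw(s,c,[(315.5,98.5),(321,98.5),(327,98.5),(228,98)],[.025,.025,.025,.03]);print(g)
h=g[1];hn=g[3]-.104*np.array([-.075,.997]);print("from housing",hn)
Rt=R.from_euler("xyz",s["eef_rot"],degrees=True).as_matrix()
for q in(h,hn):print(Rt.T@(np.array([*q,.024])-s["tcp_pos"]))
```

```text
[ 70 315] [129 325] [ 99.79763912 320.00505902]
[[0.55018454 0.13273781]
 [0.55080978 0.12671007]
 [0.5515206  0.12010426]
 [0.54367055 0.22709447]]
from housing [0.55147055 0.12340647]
[0.09220724 0.05022624 0.22031718]
[0.09262009 0.05356988 0.22031556]
```

Call:
drive_tool(rows=[{"x": 0.03, "y": 0.017, "z": 0.02, "spin": 0, "fingers": -0.25}, {"x": 0.07, "y": 0.04, "z": 0.06, "spin": 0, "fingers": -0.25}, {"x": 0.0925, "y": 0.052, "z": 0.1, "spin": 0, "fingers": -0.25}, {"x": 0.0925, "y": 0.052, "z": 0.14, "spin": 0, "fingers": -0.25}, {"x": 0.0925, "y": 0.052, "z": 0.17, "spin": 0, "fingers": -0.25}, {"x": 0.0925, "y": 0.052, "z": 0.18, "spin": 0, "fingers": -0.25}, {"x": 0.0925, "y": 0.052, "z": 0.19, "spin": 0, "fingers": -0.25}, {"x": 0.0925, "y": 0.052, "z": 0.203, "spin": 0, "fingers": -0.25}, {"x": 0.0925, "y": 0.052, "z": 0.213, "spin": 0, "fingers": -0.25}, {"x": 0.0925, "y": 0.052, "z": 0.219, "spin": 0, "fingers": -0.25}])

```text
time_s: 13.32
tcp_pos: [0.5511, 0.125, 0.0242]
eef_rot: [180.0, 0.0, 4.3]
contact_force: [-0.4, -0.2, -0.2]
gripper_width: 0.0327
gripper_force: 0.0
```

Call:
drive_tool(rows=[{"x": 0, "y": 0, "z": 0, "spin": 0, "fingers": -0.25}, {"x": 0, "y": 0, "z": 0, "spin": 0, "fingers": -0.25}])

```text
time_s: 13.58
tcp_pos: [0.5514, 0.1251, 0.0249]
eef_rot: [-180.0, -0.0, 4.3]
contact_force: [0.2, -0.2, 0.0]
gripper_width: 0.0333
gripper_force: 0.0
```

Call:
drive_tool(rows=[{"x": 0, "y": 0, "z": 0, "spin": 0, "fingers": -0.6}, {"x": 0, "y": 0, "z": 0, "spin": 0, "fingers": -1}, {"x": 0, "y": 0, "z": 0, "spin": 0, "fingers": -1}, {"x": 0, "y": 0, "z": 0, "spin": 0, "fingers": -1}, {"x": 0, "y": 0, "z": 0, "spin": 0, "fingers": -1}], newtons=25)

```text
time_s: 14.2
tcp_pos: [0.5513, 0.1251, 0.0247]
eef_rot: [-180.0, -0.0, 4.3]
contact_force: [-1.2, -0.1, 1.6]
gripper_width: 0.0114
gripper_force: 25.0
```

Call:
drive_tool(rows=[{"x": 0, "y": 0.001, "z": 0, "spin": 0, "fingers": -1}, {"x": 0, "y": 0.002, "z": 0, "spin": 0, "fingers": -1}, {"x": 0, "y": 0.003, "z": 0, "spin": 0, "fingers": -1}, {"x": 0, "y": 0.004, "z": 0, "spin": 0, "fingers": -1}, {"x": 0, "y": 0.005, "z": 0, "spin": 0, "fingers": -1}, {"x": 0, "y": 0.006, "z": 0, "spin": 0, "fingers": -1}, {"x": 0, "y": 0.007, "z": 0, "spin": 0, "fingers": -1}, {"x": 0, "y": 0.008, "z": 0, "spin": 0, "fingers": -1}, {"x": 0, "y": 0.008, "z": 0, "spin": 0, "fingers": -1}, {"x": 0, "y": 0.008, "z": 0, "spin": 0, "fingers": -1}])

```text
time_s: 15.45
tcp_pos: [0.5518, 0.1169, 0.0246]
eef_rot: [180.0, 0.0, 4.3]
contact_force: [-0.4, 1.8, 1.6]
gripper_width: 0.012
gripper_force: 25.0
```

Call:
drive_tool(rows=[{"x": 0, "y": 0.001, "z": 0, "spin": 0, "fingers": -1}, {"x": 0, "y": 0.002, "z": 0, "spin": 0, "fingers": -1}, {"x": 0, "y": 0.003, "z": 0, "spin": 0, "fingers": -1}, {"x": 0, "y": 0.004, "z": 0, "spin": 0, "fingers": -1}, {"x": 0, "y": 0.005, "z": 0, "spin": 0, "fingers": -1}, {"x": 0, "y": 0.006, "z": 0, "spin": 0, "fingers": -1}, {"x": 0, "y": 0.007, "z": 0, "spin": 0, "fingers": -1}, {"x": 0, "y": 0.008, "z": 0, "spin": 0, "fingers": -1}, {"x": 0, "y": 0.008, "z": 0, "spin": 0, "fingers": -1}, {"x": 0, "y": 0.008, "z": 0, "spin": 0, "fingers": -1}])

```text
time_s: 16.7
tcp_pos: [0.5524, 0.1092, 0.0246]
eef_rot: [-180.0, -0.0, 4.3]
contact_force: [-1.2, 5.6, 2.5]
gripper_width: 0.0118
gripper_force: 25.0
```

Call:
drive_tool(rows=[{"x": 0, "y": 0.0015, "z": 0, "spin": 0, "fingers": -1}, {"x": 0, "y": 0.0035, "z": 0, "spin": 0, "fingers": -1}, {"x": 0, "y": 0.0055, "z": 0, "spin": 0, "fingers": -1}, {"x": 0, "y": 0.0075, "z": 0, "spin": 0, "fingers": -1}, {"x": 0, "y": 0.0095, "z": 0, "spin": 0, "fingers": -1}, {"x": 0, "y": 0.0115, "z": 0, "spin": 0, "fingers": -1}, {"x": 0, "y": 0.0135, "z": 0, "spin": 0, "fingers": -1}, {"x": 0, "y": 0.015, "z": 0, "spin": 0, "fingers": -1}, {"x": 0, "y": 0.016, "z": 0, "spin": 0, "fingers": -1}, {"x": 0, "y": 0.016, "z": 0, "spin": 0, "fingers": -1}])

```text
time_s: 17.95
tcp_pos: [0.5536, 0.0942, 0.0245]
eef_rot: [-179.9, -0.0, 4.3]
contact_force: [-3.8, 11.5, 0.9]
gripper_width: 0.0113
gripper_force: 25.0
```

Run:
```python
from h import *
import pickle
F=[];
for i in range(4):
    s,c=snap("wrist","pics/w6.png"); F.append(s["contact_force"])
print(np.mean(F,0),s["tcp_pos"],s["time_s"])
_,t=snap("top","pics/t6.png");_,d=snap("side","pics/s6.png")
```

```text
[-3.0666664  10.98952131  1.53732403] [0.55360405 0.09420219 0.02451475] 18.1
```

Call:
drive_tool(rows=[{"x": 0, "y": 0.001, "z": 0, "spin": 0, "fingers": -1}, {"x": 0, "y": 0.0025, "z": 0, "spin": 0, "fingers": -1}, {"x": 0, "y": 0.004, "z": 0, "spin": 0, "fingers": -1}, {"x": 0, "y": 0.0055, "z": 0, "spin": 0, "fingers": -1}, {"x": 0, "y": 0.007, "z": 0, "spin": 0, "fingers": -1}, {"x": 0, "y": 0.0085, "z": 0, "spin": 0, "fingers": -1}, {"x": 0, "y": 0.0095, "z": 0, "spin": 0, "fingers": -1}, {"x": 0, "y": 0.01, "z": 0, "spin": 0, "fingers": -1}, {"x": 0, "y": 0.01, "z": 0, "spin": 0, "fingers": -1}])

```text
time_s: 19.38
tcp_pos: [0.5544, 0.0848, 0.0245]
eef_rot: [-179.9, -0.1, 4.3]
contact_force: [-4.0, 15.0, 1.9]
gripper_width: 0.012
gripper_force: 25.0
```

Run:
```python
from h import *
F=[]
for i in range(6):
    s,c=snap("wrist","pics/w7.png"); F.append(s["contact_force"])
print(np.mean(F,0),s["tcp_pos"],s["time_s"])
_,d=snap("side","pics/s7.png");_,t=snap("top","pics/t7.png")
z=lambda im,x,y,w,h:cv2.resize(im[y:y+h,x:x+w],(400,400),interpolation=cv2.INTER_CUBIC)
cv2.imwrite("pics/c7.png",np.hstack([z(cv2.imread("pics/s7.png"),220,200,100,100),z(cv2.imread("pics/w7.png"),60,200,200,200)]))
```

```text
[-3.78998673 14.97086121  1.35502699] [0.55437092 0.08482807 0.02449821] 19.625
```

View pics/c7.png

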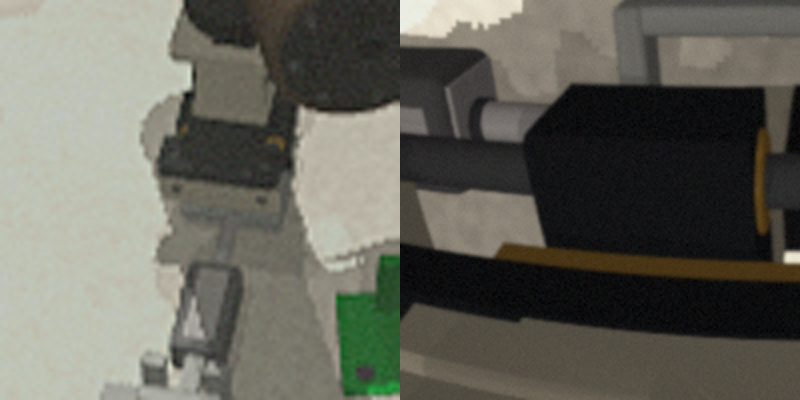

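The wrist crop shows the dark ring at the housing's mouth, and the force reads 15.0 N. I'll hold there.

Call:
drive_tool(rows=[{"x": 0, "y": 0, "z": 0, "spin": 0, "fingers": -1}, {"x": 0, "y": 0, "z": 0, "spin": 0, "fingers": -1}, {"x": 0, "y": 0, "z": 0, "spin": 0, "fingers": -1}, {"x": 0, "y": 0, "z": 0, "spin": 0, "fingers": -1}, {"x": 0, "y": 0, "z": 0, "spin": 0, "fingers": -1}, {"x": 0, "y": 0, "z": 0, "spin": 0, "fingers": -1}, {"x": 0, "y": 0, "z": 0, "spin": 0, "fingers": -1}, {"x": 0, "y": 0, "z": 0, "spin": 0, "fingers": -1}, {"x": 0, "y": 0, "z": 0, "spin": 0, "fingers": -1}, {"x": 0, "y": 0, "z": 0, "spin": 0, "fingers": -1}])

```text
time_s: 21.02
tcp_pos: [0.5544, 0.0848, 0.0245]
eef_rot: [-179.9, -0.1, 4.3]
contact_force: [-3.7, 15.4, 0.5]
gripper_width: 0.012
gripper_force: 25.0
```

Call:
drive_tool(rows=[{"x": 0, "y": 0, "z": 0, "spin": 0, "fingers": -1}, {"x": 0, "y": 0, "z": 0, "spin": 0, "fingers": -1}, {"x": 0, "y": 0, "z": 0, "spin": 0, "fingers": -1}, {"x": 0, "y": 0, "z": 0, "spin": 0, "fingers": -1}, {"x": 0, "y": -0.001, "z": 0, "spin": 0, "fingers": -1}, {"x": 0, "y": -0.0025, "z": 0, "spin": 0, "fingers": -1}, {"x": 0, "y": -0.0045, "z": 0, "spin": 0, "fingers": -1}, {"x": 0, "y": -0.0065, "z": 0, "spin": 0, "fingers": -1}, {"x": 0, "y": -0.0085, "z": 0, "spin": 0, "fingers": -1}, {"x": 0, "y": -0.0105, "z": 0, "spin": 0, "fingers": -1}])

```text
time_s: 22.28
tcp_pos: [0.5536, 0.0948, 0.0245]
eef_rot: [-179.9, -0.0, 4.3]
contact_force: [-2.5, 9.6, 1.6]
gripper_width: 0.0121
gripper_force: 25.0
```

Call:
drive_tool(rows=[{"x": 0, "y": -0.002, "z": 0, "spin": 0, "fingers": -1}, {"x": 0, "y": -0.004, "z": 0, "spin": 0, "fingers": -1}, {"x": 0, "y": -0.006, "z": 0, "spin": 0, "fingers": -1}, {"x": 0, "y": -0.008, "z": 0, "spin": 0, "fingers": -1}, {"x": 0, "y": -0.01, "z": 0, "spin": 0, "fingers": -1}, {"x": 0, "y": -0.0115, "z": 0, "spin": 0, "fingers": -1}, {"x": 0, "y": -0.013, "z": 0, "spin": 0, "fingers": -1}, {"x": 0, "y": -0.0145, "z": 0, "spin": 0, "fingers": -1}, {"x": 0, "y": -0.0155, "z": 0, "spin": 0, "fingers": -1}, {"x": 0, "y": -0.016, "z": 0, "spin": 0, "fingers": -1}])

```text
time_s: 23.52
tcp_pos: [0.5524, 0.1097, 0.0246]
eef_rot: [-180.0, -0.0, 4.3]
contact_force: [-1.1, 4.4, 1.7]
gripper_width: 0.0119
gripper_force: 25.0
```

Call:
drive_tool(rows=[{"x": 0, "y": -0.001, "z": 0, "spin": 0, "fingers": -1}, {"x": 0, "y": -0.002, "z": 0, "spin": 0, "fingers": -1}, {"x": 0, "y": -0.003, "z": 0, "spin": 0, "fingers": -1}, {"x": 0, "y": -0.004, "z": 0, "spin": 0, "fingers": -1}, {"x": 0, "y": -0.005, "z": 0, "spin": 0, "fingers": -1}, {"x": 0, "y": -0.006, "z": 0, "spin": 0, "fingers": -1}, {"x": 0, "y": -0.007, "z": 0, "spin": 0, "fingers": -1}, {"x": 0, "y": -0.008, "z": 0, "spin": 0, "fingers": -1}, {"x": 0, "y": -0.0085, "z": 0, "spin": 0, "fingers": -1}, {"x": 0, "y": -0.0085, "z": 0, "spin": 0, "fingers": -1}])

```text
time_s: 24.78
tcp_pos: [0.5513, 0.1175, 0.0245]
eef_rot: [180.0, 0.0, 4.3]
contact_force: [-0.4, -4.3, 5.1]
gripper_width: 0.0118
gripper_force: 25.0
```

Call:
drive_tool(rows=[{"x": 0, "y": 0.0005, "z": 0, "spin": 0, "fingers": -1}, {"x": 0, "y": 0.0005, "z": 0, "spin": 0, "fingers": -0.25}, {"x": 0, "y": 0.0005, "z": 0, "spin": 0, "fingers": -0.25}, {"x": 0, "y": 0.0005, "z": 0, "spin": 0, "fingers": -0.25}, {"x": 0, "y": 0.0005, "z": 0, "spin": 0, "fingers": -0.25}, {"x": 0, "y": 0.0005, "z": -0.005, "spin": 0, "fingers": -0.25}, {"x": 0, "y": 0.0005, "z": -0.015, "spin": 0, "fingers": -0.25}, {"x": 0, "y": 0.0005, "z": -0.03, "spin": 0, "fingers": -0.25}, {"x": 0, "y": 0.0005, "z": -0.06, "spin": 0, "fingers": -0.25}, {"x": 0, "y": 0.0005, "z": -0.1, "spin": 0, "fingers": -0.25}])

```text
time_s: 26.02
tcp_pos: [0.5513, 0.1173, 0.126]
eef_rot: [180.0, 0.0, 4.3]
contact_force: [1.1, 0.9, -0.4]
gripper_width: 0.033
gripper_force: 0.0
```

Call:
drive_tool(rows=[{"x": -0.02, "y": 0, "z": -0.03, "spin": 0, "fingers": -0.25}, {"x": -0.05, "y": -0.01, "z": -0.07, "spin": 0, "fingers": -0.25}, {"x": -0.08, "y": -0.03, "z": -0.1, "spin": 0, "fingers": -0.25}, {"x": -0.095, "y": -0.045, "z": -0.12, "spin": 0, "fingers": -0.25}, {"x": -0.095, "y": -0.045, "z": -0.12, "spin": 0, "fingers": -0.25}, {"x": -0.095, "y": -0.045, "z": -0.12, "spin": 0, "fingers": -0.25}])

```text
time_s: 26.78
tcp_pos: [0.4535, 0.155, 0.2448]
eef_rot: [-180.0, -0.0, 4.3]
contact_force: [1.0, 0.3, -1.2]
gripper_width: 0.0329
gripper_force: 0.0
```

Run:
```python
from h import *
s,c=snap("wrist","pics/w8.png");print(s["time_s"],s["tcp_pos"],s["gripper_width"],s["contact_force"])
im=cv2.imread("pics/w8.png");g=im.astype(int).sum(2)
m=(g<130).astype(np.uint8)
n,l,st,ce=cv2.connectedComponentsWithStats(m[:225]);print([(st[i].tolist(),ce[i].round(1).tolist()) for i in range(1,n) if st[i,4]>100])
```

```text
26.775 [0.45348213 0.15502018 0.24476196] 0.03289829362882186 [ 1.04270163  0.33070741 -1.17165898]
[([23, 36, 45, 51, 1365], [48.3, 63.3]), ([310, 68, 11, 60, 573], [314.9, 97.9]), ([0, 135, 11, 14, 112], [4.8, 141.9]), ([201, 166, 71, 49, 2108], [237.2, 191.7])]
```

Run:
```python
from h import *
import pickle
s5,c5=pickle.load(open("w5.pkl","rb")); a=cv2.imread("pics/w5.png");b=cv2.imread("pics/w8.png")
for nm,(x0,y0,x1,y1) in dict(housing=(192,82,264,116),window_handle=(272,64,330,132),bar=(312,66,330,132),head_stop=(130,54,197,150)).items():
    m=cv2.matchTemplate(b[40:150,60:400],a[y0:y1,x0:x1],cv2.TM_CCOEFF_NORMED);_,v,_,p=cv2.minMaxLoc(m);print(nm,round(v,3),p[0]+60-x0,p[1]+40-y0)
```

```text
housing 0.886 -5 -2
window_handle 0.971 -5 -2
bar 0.992 -5 -2
head_stop 0.745 -12 -1
```

Housing and handle have shifted alike in the image, so the draw bar is home. The gauge now sits about 8 mm nearer the pull side, still hooked, and the gripper is clear.

```bash
python3 -c "
from plant import r
print(r.close_job())"
```

```text
the job is handed in; nothing more can be done
None
```

The job is handed in: the gauge was laid in the grey rack stop, pulled to 15 N, held for about two seconds and eased home without snapping back, and it is still hooked in the stop with the gripper clear of it.

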